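Dip the compressor pump's oil and hold the stick for reading

TASK

The blue compressor pump on the bench has had its oil changed, and its dipstick, wiped clean, lies beside it. Take the dipstick by its red handle, slide it down the pump's slanting dipstick tube until the brass collar stops on the tube's mouth, then draw it right out and hold it level for reading, with the marked tip over the drip tray and about a hand's breadth or more above it. Finish still holding it there, level and motionless, touching nothing else, and leave the tray, glue bottle, pine box, spanner and pencil where they are.

Things in the scene. Friction and masses are not known exactly. Their poses are not given: they have to be found in the camera images.
- dip_handle (a point): centre of the dipstick's red handle, on the stick's axis: grip here, firmly (45 N is safe). Straight flat-sided bar 74 mm long, 20 x 20 mm, lying flat on the bench, centre 10 mm up. x axis: along the stick to the tip; z: up as it lies. The stick is loose, rigid, about 80 g, and balances about 25 mm from here towards the tip. A 22 mm red loop behind the handle is for looks only.
- dip_collar (a point): centre of the stop face of the dipstick's brass collar (20 mm across, 6 mm thick), the face towards the tip, on the stick's axis, 40 mm from the handle's centre. Axes as dip_handle.
- dip_tip (a point): the rounded tip of the dipstick's steel rod (8 mm thick, two black mark rings near the tip), 120 mm beyond the collar's stop face and 160 mm from the handle's centre. Axes as dip_handle.
- tube_mouth (a point): centre of the mouth of the pump's steel dipstick tube, fixed to the pump, 150 mm above the bench. Its z axis points out of the tube along its axis, slanting 40 degrees above level and away from the pump; the stick goes in along -z. Tube 21 mm outside, 13 mm bore, 75 mm long to the pump's case, free for more than 120 mm inwards; the collar is too wide to enter and stops flat on the mouth.
- pump: blue compressor pump with finned cylinder, black filter and flywheel, immovable on a plywood board. Origin on the bench under the crankcase's centre; x: level, to the side the tube leans out to; z: up. In mm: tube mouth (140, 0, 150); board x -160 to 110, 240 wide; crankcase 140 x 130, 148 high; head x -70 to 30, y +-50, 254 high, filter to y -105; flywheel 180 across, x -128 to -102.
- tray: shallow aluminium-coloured drip tray on the bench in front of the pump, its near long edge about below the tube's mouth, 140 mm (its x) x 200 mm (its y), 16 mm high, walls 2 mm, loose, 0.6 kg. Origin under its centre, z up.
- glue: white glue bottle with orange label, 64 mm across, 170 mm high, loose, origin under its centre
- pine_box: open pine box 160 x 120 mm, 60 mm high, loose, origin under its centre
- spanner: steel spanner 160 mm long lying along its x, loose
- pencil: red carpenter's pencil 170 mm long along its y, 9 mm wide, 8 mm high, loose
Things that resemble listed ones, but are neither listed nor needed, are in the scene too. Leave any green or turquoise look-alike of the glue alone.

How it is judged:
By the outcome, as a careful person would: the job done as asked, in the order asked, and still so for the second after the job is handed in, while the arm keeps its last pose, push and grip.
It also fails if it takes over 61 s, if anything falls off the work surface, if the arm or the gripper's body presses on something with over 40 N, if the wrist force passes 120 N, or if a joint passes its speed limit or range.

ROBOT

A 6-joint arm with a two-finger parallel gripper is mounted at the origin on the work surface. World frame = base frame: x ahead of the robot, y to its left, z up, the work surface at z = 0. Lengths are in m, angles in rad, forces in N, time in s.
With the tool pointing down it reaches from about 0.375 to 0.925 m from the base axis. Payload 5.7 kg.
Tool frame: the origin (TCP) lies midway between the tips of the shut fingers; the grasp point (between the pads) lies 19 mm behind it; z points along the fingers, y is the line along which they close (so a half turn about z gives the same grasp; the last joint's range is limited). The gripper opens to 88 mm and grips with 3 to 60 N. Pads are 20 mm wide; open, the fingers measure 115 mm over their backs; the gripper's body (75 mm by 178 mm) begins 61 mm behind the grasp point.
Start: joints at [1.015, 0.359, 1.51, -0, 1.272, -0.115], TCP at [0.256, 0.543, 0.198] pointing down, gripper open.
Joint ranges: [-2.97, 2.97], [-1.01, 2.36], [0.21, 2.38], [-0.96, 4.11], [0.2, 2.71], [-2.98, 2.98]. Speed limits (rad/s): [2.39, 2.39, 3.14, 3.14, 3.14, 3.14].

INTERFACE

Orientations are given as a unit quaternion [x, y, z, w].
In Python, from bench import move_ptp, servo_line, goto_joints, move_gripper, sleep, inverse_kinematics, capture, PlanningError, close_job, spot_in, silhouettes, current_clock, current_joint_pos, current_qvel, current_joint_torque, current_position, current_orientation, current_force, current_torque, current_finger_gap, current_grip_force gives the robot as it stands. Calls block until the motion is done:
- move_ptp(position, orientation): joint-space move of the TCP to a pose.
- servo_line(position, orientation=None, rate=0.15, contact_N=None): straight line of the TCP; orientation=None keeps the orientation; rate is the mean speed in m/s. With contact_N (N) it stops when the force on the tool has changed by that much, and returns True; else False.
- goto_joints(angles): joint-space move.
- move_gripper(opening): finger opening in m; the grip force is fixed at half the most; returns when the fingers have stopped.
- sleep(seconds).
- inverse_kinematics(position, orientation): joint angles nearest the present ones, or None.
- capture(name): name is "side" or "top" or "wrist"; returns a dict with "image" (480x640x3 uint8, blue, green, red), "range_z" (480x640 float32, m along the optical axis (not along the pixel's ray), 0 where there is no reading), "intrinsics" (3x3 intrinsics, pixels), "k1" (the pictures are not rectified: a ray, as slopes to the right and down, at radius r is drawn at 1 + k1 r^2 times it, then the intrinsics apply), "R" (3x3) and "t" (3): a world point X has camera coordinates R X + t. Camera axes: x right, y down, z forward; pixel columns grow to the right and rows downward; lengths in m; the calibration is good to about 2 mm. A picture is of the moment at which its call begins.
A pose or a line that the arm cannot do raises PlanningError and nothing moves.
- close_job(): hands the job in; it is judged then, once.
Trained networks look in the newest picture that a camera, given by its name, has taken for a name from the list of things; names that differ only in an ending like _2 or _b are one class to them, and where a whole thing is asked for, a point or a joint stands for the part that bears it (a point fixed in the world has none). Each returns a list of dicts, best first, with "conf" (0 to 1); they miss things now and then, are a little off and sometimes report something else, mostly with a low value. They report only what shows in the picture. A call takes as long as a camera call. They do not tell look-alikes from the thing itself.
- spot_in(camera, query): "xy" ([column, row] in pixels, amid what is visible of it).
- silhouettes(camera, query): "region" (480x640 bool, what is visible of it) and "xy" ([column, row] in pixels, amid what is visible of it).
Readings, each from a call of its own:
- current_clock(): time.
- current_joint_pos(): joint angles.
- current_qvel(): joint speeds.
- current_joint_torque(): joint torques, N m.
- current_position(): TCP position.
- current_orientation(): TCP orientation.
- current_force(): force on the tool from outside, world axes, zero at the start.
- current_torque(): the same for the moment, N m.
- current_finger_gap(): finger opening in m.
- current_grip_force(): force on a finger pad.
Only numpy, scipy, OpenCV 4.12 (cv2) and the standard library are available. Lean on these libraries where they do the work, as an engineer would, in place of code of your own. Each camera call takes 0.05 s, during which the arm holds its last target. There are 200 camera calls.

## Working session

There is one attempt and no reset: what is moved stays moved. The work goes in short steps, each a Python script; the robot and the scene stay as the last script left them, time stands still between calls to the robot, and variables do not carry over. Pictures are saved under pics/ and viewed, at most 13 in all, crops included, and the job is handed in when it is done.

```bash
mkdir -p pics
cat > h.py <<'E'
import numpy as np, cv2
from bench import *
from scipy.spatial.transform import Rotation as Rn
def cloud(c):
    K=c["intrinsics"];k1=c["k1"];z=c["range_z"]
    v,u=np.mgrid[0:480,0:640]
    D=np.array([k1,0,0,0,0.])
    p=cv2.undistortPoints(np.stack([u,v],-1).reshape(-1,1,2).astype(float),np.array(K),D).reshape(480,640,2)
    X=np.dstack([p[...,0]*z,p[...,1]*z,z])
    W=(X-np.array(c["t"]))@np.array(c["R"])
    W[z<=0]=np.nan
    return W
def proj(c,P):
    x=np.array(c["R"])@P+c["t"]; s=x[:2]/x[2]; s=s*(1+c["k1"]*(s@s)); K=c["intrinsics"]
    return np.array([K[0][0]*s[0]+K[0][2],K[1][1]*s[1]+K[1][2]])
E
python3 - <<'E'
from h import *
for n in("side","top"):
    c=capture(n); W=cloud(c); im=c["image"].copy()
    print(n,"cam at",-np.array(c["R"]).T@c["t"])
    for q in("dip_handle","dip_collar","dip_tip","tube_mouth","pump","tray","glue","pine_box","spanner","pencil"):
        for d in spot_in(n,q)[:2]:
            x,y=np.round(d["xy"]).astype(int); print(q,round(d["conf"],2),x,y,np.round(W[y,x],3))
            cv2.circle(im,(x,y),3,(255,0,255),1);cv2.putText(im,q,(x+4,y),0,.4,(255,0,255),1)
    cv2.imwrite(f"pics/{n}0.png",im); np.savez(f"{n}0.npz",W=W,im=c["image"])
print(current_clock())
E
```

```text
side cam at [ 0.00700164 -0.76785506  1.02848971]
dip_handle 0.9 383 327 [ 0.598 -0.275  0.017]
dip_collar 0.96 384 330 [ 0.59  -0.286  0.025]
dip_tip 0.63 381 328 [ 0.59  -0.277  0.022]
tube_mouth 0.63 200 226 [0.402 0.124 0.131]
pump 0.84 160 221 [0.336 0.184 0.14 ]
tray 0.85 236 281 [0.43  0.04  0.002]
glue 0.93 302 186 [0.692 0.129 0.094]
glue 0.82 274 165 [0.685 0.239 0.096]
pine_box 0.83 450 379 [ 0.616 -0.454  0.014]
spanner 0.94 366 444 [ 0.394 -0.449  0.009]
spanner 0.71 383 244 [ 0.777 -0.086  0.008]
pencil 0.79 381 245 [ 0.771 -0.085  0.006]
top cam at [ 0.36157178 -0.06753007  1.41065588]
dip_collar 0.82 403 236 [ 0.614 -0.267  0.021]
dip_tip 0.83 405 240 [ 0.603 -0.273  0.019]
tube_mouth 0.81 248 310 [0.413 0.134 0.145]
pump 0.61 206 326 [0.373 0.213 0.249]
tray 0.37 406 242 [ 0.597 -0.275  0.019]
glue 0.81 162 191 [0.722 0.368 0.13 ]
glue 0.8 247 205 [0.685 0.145 0.111]
pine_box 0.57 472 234 [ 0.62  -0.463  0.005]
spanner 0.87 466 314 [ 0.4   -0.433  0.007]
pencil 0.77 334 183 [ 0.77  -0.082  0.007]
1.1
```

View pics/side0.png

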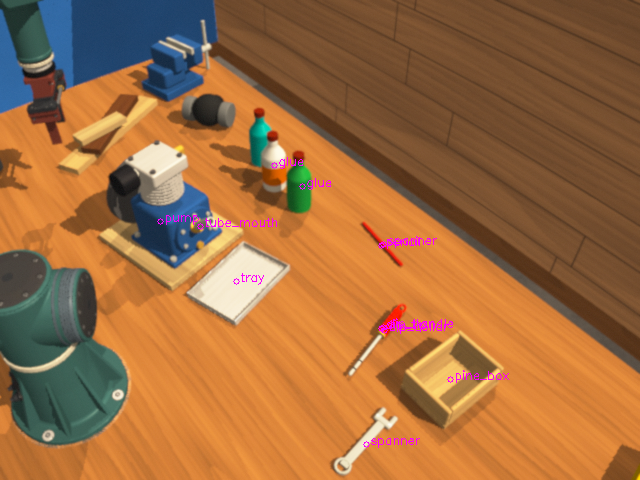

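View pics/top0.png

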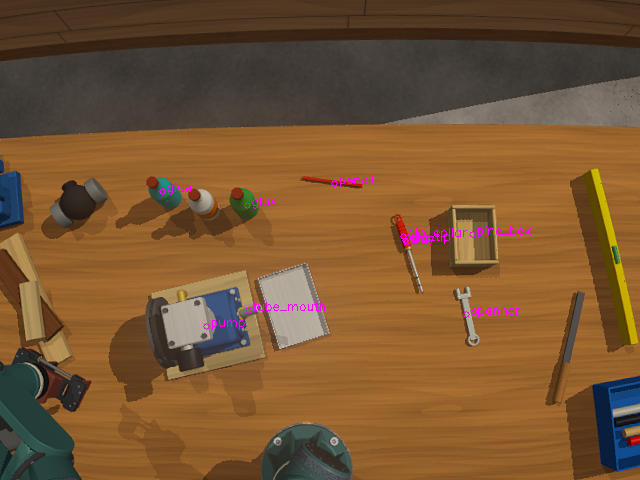

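Run:
```python
from h import *
d=np.load("top0.npz");W=d["W"];im=d["im"]
hsv=cv2.cvtColor(im,cv2.COLOR_BGR2HSV)
red=((hsv[...,0]<6)|(hsv[...,0]>174))&(hsv[...,1]>170)
red[:,:380]=0;red[:,430:]=0;red[:200]=0;red[300:]=0
P=W[red];P=P[P[:,2]<.05];print("red",len(P),np.nanmean(P,0),P.min(0),P.max(0))
m=np.zeros_like(red);m[200:300,380:440]=1
Q=W[m&(W[...,2]>.006)&(W[...,2]<.04)];print(len(Q));c=Q[:,:2].mean(0);u,s,v=np.linalg.svd(Q[:,:2]-c);t=(Q[:,:2]-c)@v[0];print(c,v[0],c+v[0]*t.min(),c+v[0]*t.max())
# tray, board
from itertools import product
c=capture("top"); 
for q in("tray","pump","tube_mouth"):
    for s in silhouettes("top",q)[:2]:
        r=s["region"]; Z=W[r]; Z=Z[np.isfinite(Z[:,0])]
        print(q,s["conf"],r.sum(),np.round(s["xy"]), cv2.minAreaRect(Z[(Z[:,2]<.03)|(q!="tray"),:2].astype(np.float32)), np.median(Z,0))
m=(W[...,2]>.008)&(W[...,2]<.035);m[:,:140]=0;m[:,275:]=0;m[:265]=0;m[385:]=0
Z=W[m];print("board",len(Z),np.median(Z[:,2]),cv2.minAreaRect(Z[:,:2].astype(np.float32)))
g=inverse_kinematics([.52,-.3,.25],[1,0,0,0]);print(g)
move_ptp([.52,-.30,.28],list(current_orientation()))
c=capture("wrist");W=cloud(c);np.savez("wrist1.npz",W=W,im=c["image"]);cv2.imwrite("pics/wrist1.png",c["image"])
print(current_clock(),current_position(),-np.array(c["R"]).T@c["t"],np.round(c["R"],2))
```

```text
red 205 [ 0.62492582 -0.26646591  0.01892629] [ 0.58331662 -0.28601138  0.00265427] [ 0.67800056 -0.24791572  0.02611291]
519
[ 0.58864943 -0.27748221] [-0.98430434 -0.17647939] [ 0.72254208 -0.25347613] [ 0.4448729  -0.30326041]
tray 0.71 3806 [292. 308.] ((0.4307141900062561, 0.03349310904741287), (0.19827617704868317, 0.14073331654071808), 17.53034210205078) [0.42932784 0.03403071 0.00268957]
pump 0.78 9639 [204. 321.] ((0.3805108070373535, 0.27039337158203125), (0.24676582217216492, 0.3460192382335663), 13.098389625549316) [0.3753676 0.2360241 0.1459441]
tube_mouth 0.49 211 [246. 310.] ((0.408156156539917, 0.13331463932991028), (0.032509054988622665, 0.05997609719634056), 5.478207111358643) [0.41041146 0.14158804 0.13109205]
board 3416 0.019113311540026552 ((0.3806988000869751, 0.2682364881038666), (0.32559141516685486, 0.36884281039237976), 0.04489869251847267)
[-6.38301376e-01  3.17932236e-01  1.43906116e+00 -4.44089210e-16
  1.38459926e+00  9.32494951e-01]
4.4583 [ 0.52032779 -0.29927136  0.27995974] [ 0.45920567 -0.27103282  0.46717157] [[ 0.43  0.9  -0.  ]
 [ 0.88 -0.41  0.25]
 [ 0.22 -0.11 -0.97]]
```

View pics/wrist1.png

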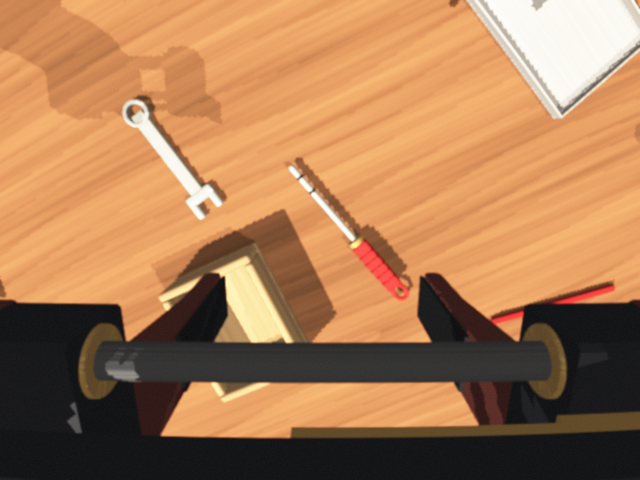

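```bash
cat >> h.py <<'E'
def fit(P,thr=None):
    c=np.median(P[:,:2],0)
    for _ in range(3):
        u,s,v=np.linalg.svd(P[:,:2]-c,full_matrices=False); r=(P[:,:2]-c)@v[1]; P=P[abs(r)<.012]; c=P[:,:2].mean(0)
    return c,v[0],P
E
python3 - <<'E'
from h import *
d=np.load("wrist1.npz");W=d["W"];im=d["im"]
hsv=cv2.cvtColor(im,cv2.COLOR_BGR2HSV)
box=np.zeros((480,640),bool);box[150:305,270:415]=1
red=((hsv[...,0]<8)|(hsv[...,0]>172))&(hsv[...,1]>150)&box
H=W[red&(W[...,2]>.017)&(W[...,2]<.025)]
c,a,P=fit(H);a=a*np.sign(-a[0]);t=(P[:,:2]-c)@a;print("handle",len(P),c,a,np.percentile(t,[1,99]),np.median(P[:,2]))
R=W[box&~red&(W[...,2]>.006)&(W[...,2]<.03)]
c2,a2,P2=fit(R);a2=a2*np.sign(-a2[0]);t=(P2[:,:2]-c)@a2;print("rod",len(P2),c2,a2,t.min(),t.max())
A=W[box&(W[...,2]>.006)&(W[...,2]<.03)]
c3,a3,P3=fit(A);a3=a3*np.sign(-a3[0]);t=(P3[:,:2]-c3)@a3;print("all",len(P3),c3,a3,"tip",c3+a3*t.max(),"end",c3+a3*t.min())
tip=c3+a3*t.max();print("handle centre from tip",tip-.16*a3)
E
```

```text
handle 872 [ 0.61953766 -0.2720005 ] [-0.9655163 -0.2603426] [-0.03613516  0.03425764] 0.020032923076300987
rod 152 [ 0.53934909 -0.29438394] [-0.97619522 -0.21689375] 0.06727654767252829 0.09929312859907882
all 1375 [ 0.60318038 -0.276244  ] [-0.95640048 -0.29205841] tip [ 0.49870046 -0.3081493 ] end [ 0.67767891 -0.2534942 ]
handle centre from tip [ 0.65172454 -0.26141995]
```

```bash
cat >> h.py <<'E'
Z=np.array([0,0,1.])
def toolq(s,phi,sg=1):
    """s: stick dir (unit 3D); tool z in the vertical plane through s, perpendicular+phi lean towards tip"""
    s=s/np.linalg.norm(s); y=np.cross(Z,s); y/=np.linalg.norm(y)
    dn=-np.cross(s,y)            # perpendicular to s, downward
    n=np.cos(phi)*dn+np.sin(phi)*s
    y=sg*y
    return n,Rn.from_matrix(np.c_[np.cross(y,n),y,n]).as_quat()
E
python3 - <<'E'
from h import *
c=capture("wrist");hc=np.array([.6195,-.272,.010]);
for a in([-.9655,-.2603],[-.9762,-.2169],[-.9843,-.1765]):
    a=np.r_[a,0]; print([np.round(proj(c,hc+a*x)) for x in(-.037,.04,.16)])
d=np.array([.30,-.954,0]);d/=np.linalg.norm(d);m=np.array([.413,.135,.15])
a=np.cos(np.radians(40))*d+np.sin(np.radians(40))*Z
s0=np.array([-.9655,-.2603,0])
for phi in(0,15,25,35):
  for sg in(1,-1):
    out=[]
    for nm,s,h in(("grasp",s0,hc),("pregr",s0,hc+.1*Z),("pre",-a,m+.19*a),("ins",-a,m+.04*a),("hold",-d,m+.225*d+.05*Z)):
        n,q=toolq(s,np.radians(phi),sg); g=inverse_kinematics(list(h+n*(.008 if nm!="ins" else .008)),list(q))
        out.append(None if g is None else np.round(g,2).tolist())
    print(phi,sg,*out,sep="\n  ")
E
```

```text
[array([394., 284.]), array([356., 240.]), array([292., 165.])]
[array([393., 285.]), array([357., 239.]), array([296., 161.])]
[array([392., 286.]), array([358., 238.]), array([301., 158.])]
0
  1
  [-0.52, 0.67, 1.5, -0.0, 0.97, 0.79]
  [-0.52, 0.55, 1.43, -0.0, 1.16, 0.79]
  [0.41, 0.17, 1.85, -0.73, 1.29, -2.76]
  [0.65, 0.36, 1.88, -0.69, 1.26, -2.46]
  [-0.31, 0.2, 1.75, -0.0, 1.19, 2.53]
0
  -1
  [-0.52, 0.67, 1.5, -0.0, 0.97, -2.35]
  [-0.52, 0.55, 1.43, -0.0, 1.16, -2.35]
  [0.41, 0.17, 1.85, -0.73, 1.29, 0.38]
  [0.65, 0.36, 1.88, -0.69, 1.26, 0.69]
  [-0.31, 0.2, 1.75, -0.0, 1.19, -0.61]
15
  1
  [-0.42, 0.78, 1.29, -0.17, 1.28, 0.95]
  [-0.42, 0.68, 1.23, -0.17, 1.45, 0.93]
  None
  [0.47, 0.24, 1.89, -0.48, 1.14, -2.75]
  [-0.46, 0.29, 1.66, 0.19, 1.37, 2.32]
15
  -1
  [-0.42, 0.78, 1.29, -0.17, 1.28, -2.19]
  [-0.42, 0.68, 1.23, -0.17, 1.45, -2.22]
  [0.21, 0.09, 1.8, -0.46, 1.24, 0.05]
  [0.47, 0.24, 1.89, -0.48, 1.14, 0.4]
  [-0.46, 0.29, 1.66, 0.19, 1.37, -0.82]
25
  1
  [-0.37, 0.87, 1.14, -0.25, 1.49, 1.01]
  [-0.37, 0.78, 1.08, -0.25, 1.64, 0.97]
  [0.06, 0.07, 1.76, -0.27, 1.26, 2.97]
  None
  [-0.54, 0.38, 1.6, 0.28, 1.51, 2.23]
25
  -1
  [-0.37, 0.87, 1.14, -0.25, 1.49, -2.14]
  [-0.37, 0.78, 1.08, -0.25, 1.64, -2.17]
  [0.06, 0.07, 1.76, -0.27, 1.26, -0.17]
  [0.32, 0.18, 1.89, -0.3, 1.09, 0.16]
  [-0.54, 0.38, 1.6, 0.28, 1.51, -0.92]
35
  1
  [-0.33, 0.98, 0.99, -0.33, 1.69, 1.03]
  [-0.33, 0.88, 0.94, -0.34, 1.83, 0.98]
  [-0.09, 0.07, 1.72, -0.08, 1.31, 2.77]
  None
  [-0.61, 0.47, 1.54, 0.36, 1.63, 2.16]
35
  -1
  [-0.33, 0.98, 0.99, -0.33, 1.69, -2.11]
  [-0.33, 0.88, 0.94, -0.34, 1.83, -2.16]
  [-0.09, 0.07, 1.72, -0.08, 1.31, -0.37]
  [0.17, 0.16, 1.89, -0.1, 1.09, -0.09]
  [-0.61, 0.47, 1.54, 0.36, 1.63, -0.98]
```

Run:
```python
from h import *
hc=np.array([.6195,-.272,.010]);s0=np.array([-.9655,-.2603,0])
n,q=toolq(s0,np.radians(25),-1);q=list(q)
move_gripper(.05)
p=hc+n*.003
move_ptp(list(p-n*.10),q)
print(servo_line(list(p),q,rate=.08,contact_N=8),current_position(),p)
move_gripper(0.0)
print("gap",current_finger_gap(),current_grip_force())
servo_line(list(current_position()+np.array([0,0,.15])),q,rate=.15)
print("gap",current_finger_gap(),current_grip_force(),current_force())
c=capture("wrist");cv2.imwrite("pics/wrist2.png",c["image"])
for k in("side","top"):
    c=capture(k); np.savez(k+"2.npz",W=cloud(c),im=c["image"])
    cx=current_position()-n*.003+.05*s0
    u,v=proj(c,cx).astype(int);cr=c["image"][max(0,v-75):v+75,max(0,u-100):u+100];cv2.imwrite(f"pics/{k}2.png",cv2.resize(cr,(800,600),interpolation=2)[:600,:800])
    print(k,u,v,proj(c,current_position()-n*.003+.16*s0))
print(current_clock())
```

```text
False [ 0.61895471 -0.27247867  0.00781806] [ 0.61827585 -0.27233003  0.00728108]
gap 0.0005637800137125335 0.0
gap 0.0005577752176915662 0.0 [ 0.95056504 -0.35866281 -0.68425093]
side 382 293 [351.18552133 330.41566202]
top 418 243 [431.91143482 286.20086823]
9.8
```

View pics/wrist2.png

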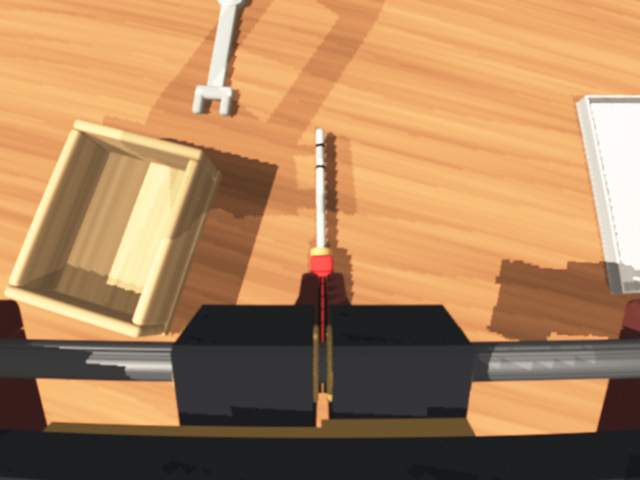

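View pics/side2.png

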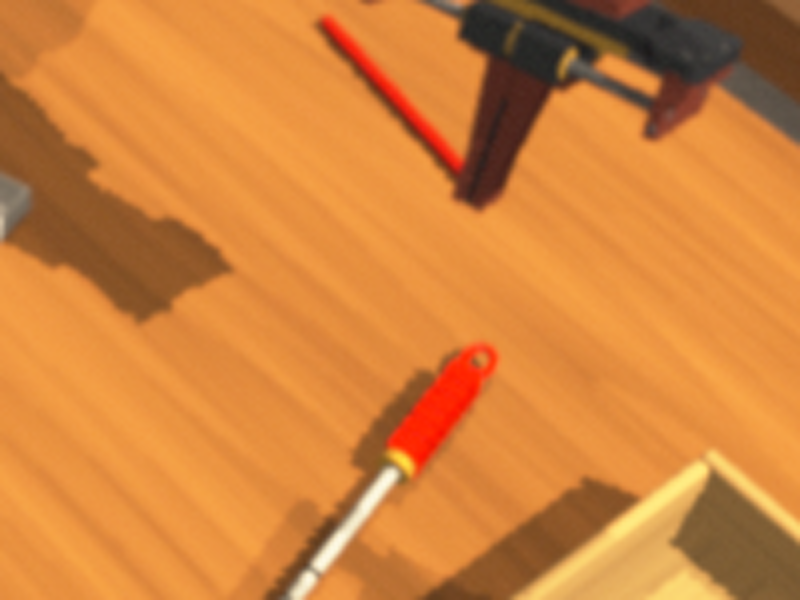

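Run:
```python
from h import *
for k,b in(("top",(200,300,380,440)),):
    d=np.load(k+"2.npz");W=d["W"];im=d["im"]
    hsv=cv2.cvtColor(im,cv2.COLOR_BGR2HSV);box=np.zeros((480,640),bool);box[b[0]:b[1],b[2]:b[3]]=1
    red=((hsv[...,0]<8)|(hsv[...,0]>172))&(hsv[...,1]>150)&box;P=W[red];print(len(P),P.min(0),P.max(0),np.median(P,0))
c=capture("wrist");W=cloud(c);print(W[262,320],W[255,320],W[252,320],W[200,320],W[290,322])
print(current_position(),Rn.from_quat(current_orientation()).as_matrix().round(3))
```

```text
94 [ 0.50671771 -0.28833045 -0.00582525] [ 0.64396454 -0.17834249  0.65497885] [ 0.60498552 -0.27368756  0.02088939]
[ 0.5920009  -0.28090811  0.01915998] [ 0.58537314 -0.28271142  0.01531964] [ 0.58353674 -0.2831834   0.02050604] [ 0.53519527 -0.29624472  0.01375771] [ 0.61544978 -0.27277642  0.01991371]
[ 0.61774525 -0.27214787  0.15616091] [[-0.874 -0.26  -0.41 ]
 [-0.236  0.966 -0.109]
 [ 0.424  0.001 -0.906]]
```

Run:
```python
from h import *
R=Rn.from_quat(current_orientation()).as_matrix();p=np.array(current_position())
for k in("side","top","wrist"):
    c=capture(k);W=cloud(c)
    print(k,[np.round(proj(c,p+R@[0,0,z])) for z in(0,-.019,-.08)])
    if k=="side":
        for v in range(255,285,3): print(v,np.round(W[v,398:408:3],3).tolist())
n,q=toolq(np.array([-.9655,-.2603,0]),np.radians(25),-1)
print(n,R[:,2],current_finger_gap())
```

```text
side [array([396., 279.]), array([399., 271.]), array([409., 243.])]
255 [[0.787, -0.129, -0.003], [0.631, -0.265, 0.21], [0.633, -0.27, 0.213], [0.634, -0.277, 0.218]]
258 [[0.625, -0.264, 0.205], [0.631, -0.266, 0.203], [0.63, -0.274, 0.21], [0.635, -0.277, 0.209]]
261 [[0.623, -0.266, 0.199], [0.629, -0.269, 0.198], [0.628, -0.277, 0.205], [0.634, -0.279, 0.203]]
264 [[0.621, -0.269, 0.195], [0.625, -0.273, 0.196], [0.627, -0.279, 0.199], [0.636, -0.279, 0.193]]
267 [[0.622, -0.269, 0.186], [0.622, -0.277, 0.192], [0.627, -0.28, 0.192], [0.641, -0.277, 0.179]]
270 [[0.75, -0.167, 0.001], [0.621, -0.279, 0.186], [0.762, -0.176, 0.0], [0.769, -0.179, -0.001]]
273 [[0.745, -0.173, -0.001], [0.751, -0.177, -0.002], [0.756, -0.181, -0.001], [0.761, -0.186, -0.0]]
276 [[0.738, -0.18, -0.001], [0.743, -0.185, 0.0], [0.749, -0.189, -0.0], [0.75, -0.197, 0.006]]
279 [[0.728, -0.189, 0.004], [0.737, -0.191, -0.001], [0.742, -0.196, 0.001], [0.748, -0.2, -0.0]]
282 [[0.723, -0.195, 0.002], [0.727, -0.2, 0.004], [0.734, -0.203, 0.001], [0.74, -0.207, 0.001]]
top [array([412., 224.]), array([412., 220.]), array([413., 205.])]
wrist [array([323., 278.]), array([323., 292.]), array([323., 363.])]
[-0.40804888 -0.11001049 -0.90630779] [-0.40962053 -0.10936746 -0.90567642] -7.365451444177014e-05
```

Run:
```python
from h import *
hc=np.array([.6195,-.272,.010]);s0=np.array([-.9655,-.2603,0])
n,q=toolq(s0,np.radians(25),-1);q=list(q)
move_gripper(.05)
p=hc+n*.003
servo_line(list(p),q,rate=.15)
f0=np.array(current_force())
r=servo_line(list(hc+n*.033),q,rate=.02,contact_N=5)
pz=np.array(current_position());print(r,pz,np.array(current_force())-f0,(pz-hc)@n, current_clock())
c=capture("side");u,v=proj(c,hc).astype(int);cv2.imwrite("pics/side3.png",cv2.resize(c["image"][v-75:v+75,u-100:u+100],(800,600),interpolation=2))
```

```text
True [ 0.60706973 -0.27532689 -0.01834259] [1.6274127  0.09446294 4.88113536] 0.031125260948605453 13.35
```

View pics/side3.png

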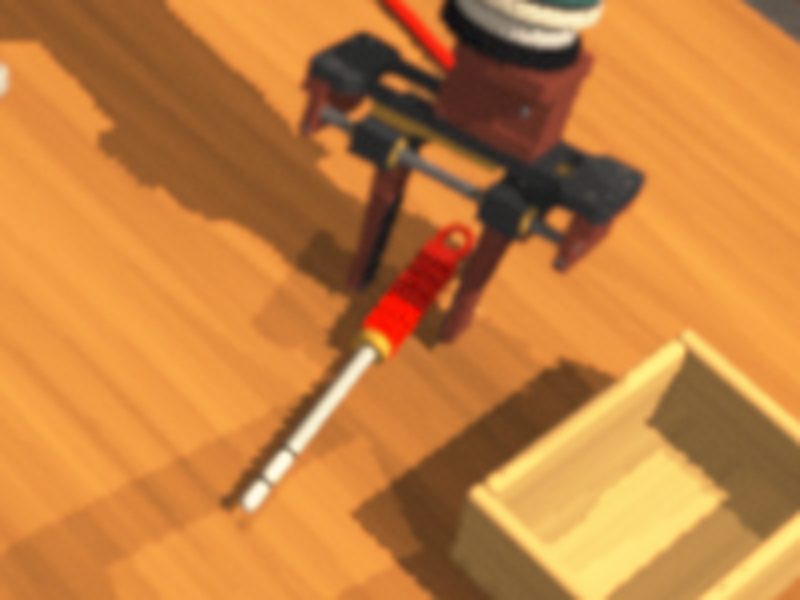

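Run:
```python
from h import *
hc=np.array([.6195,-.272,.010]);s0=np.array([-.9655,-.2603,0])
n,q=toolq(s0,np.radians(25),-1);q=list(q)
p=hc+n*.029
servo_line(list(p),q,rate=.05)
move_gripper(0.0)
print("gap",current_finger_gap(),current_grip_force(),current_position(),p)
servo_line(list(p+.15*Z),q,rate=.2)
print("gap",current_finger_gap(),current_grip_force(),current_force())
T=np.array(current_position());R=Rn.from_quat(current_orientation()).as_matrix();np.savez("lift.npz",T=T,R=R)
for k in("wrist","side","top"):
    c=capture(k);W=cloud(c);np.savez(k+"3.npz",W=W,im=c["image"])
    h=T-n*.029
    print(k,*[np.round(proj(c,h+s0*x),1) for x in(0,.04,.16)])
    if k!="wrist":
        im=c["image"];u,v=proj(c,h+.08*s0).astype(int);cv2.imwrite(f"pics/{k}3b.png",cv2.resize(im[v-50:v+50,u-65:u+65],(520,400),interpolation=2));print(u,v)
a,b=[cv2.imread(f"pics/{k}3b.png") for k in("side","top")]
cv2.imwrite("pics/both3.png",cv2.resize(np.hstack([a,b]),(800,308)))
print(current_clock())
```

```text
gap 0.019720408928504095 29.963141977787018 [ 0.60760788 -0.2751515  -0.01641676] [ 0.60766658 -0.2751903  -0.01628293]
gap 0.020101023470499167 29.963122308254242 [ 0.40248191 -0.34540455 -0.62059386]
wrist [322.6 300.4] [322.5 213.7] [322.2  -2. ]
side [396.1 277.6] [385.6 290. ] [351.2 330.3]
374 302
top [412.3 223.8] [417.2 239.2] [431.9 286.2]
422 254
15.275
```

View pics/both3.png

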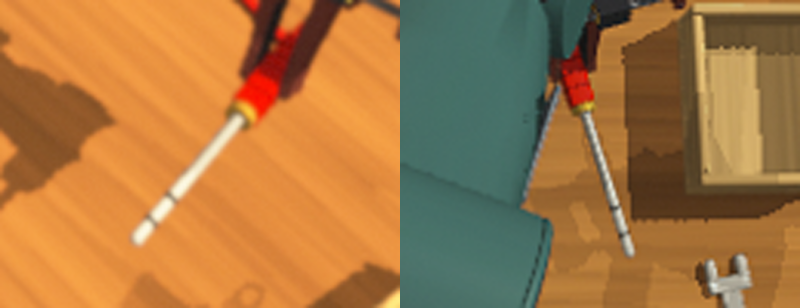

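Run:
```python
from h import *
d=np.array([.30,-.954,0]);d/=np.linalg.norm(d);m=np.array([.413,.135,.15])
a=np.cos(np.radians(40))*d+np.sin(np.radians(40))*Z
n,q=toolq(-a,np.radians(25),-1)
for L in(.04,.1,.17,.26):
    print(L,np.round(inverse_kinematics(list(m+L*a+.029*n),list(q)),2))
n2,q2=toolq(-d,np.radians(25),-1);print(inverse_kinematics(list(m+.23*d+.03*Z+.029*n2),list(q2)))
move_ptp(list(m+.26*a+.029*n),list(q))
c=capture("wrist");W=cloud(c);np.savez("wrist4.npz",W=W,im=c["image"],R=c["R"],t=c["t"],K=c["intrinsics"],k1=c["k1"])
im=c["image"].copy()
for x in spot_in("wrist","tube_mouth"): print("mouth",x)
for x in silhouettes("wrist","tube_mouth")[:1]:
    r=x["region"];P=W[r];P=P[np.isfinite(P[:,0])];print(r.sum(),P.min(0),P.max(0),x["xy"])
T=np.array(current_position());h=T-.029*n
print(*[np.round(proj(c,h-a*x),1) for x in(0,.04,.16)],proj(c,m),proj(c,m-.075*a))
cv2.imwrite("pics/wrist4.png",im);print(current_clock(),current_finger_gap())
```

```text
0.04 [ 0.31  0.21  1.92 -0.31  1.04  0.17]
0.1 [ 0.21  0.15  1.88 -0.29  1.1   0.03]
0.17 [ 0.08  0.1   1.82 -0.28  1.18 -0.12]
0.26 [-0.07  0.06  1.71 -0.25  1.29 -0.31]
[-0.53895702  0.41567889  1.64638757  0.28808418  1.42107332 -0.93630444]
[323.6 298.7] [323.5 212.1] [323.3  -3.4] [ 322.63389926 -136.28973491] [ 322.5601885  -211.14236145]
17.0667 0.0194996867557911
```

View pics/wrist4.png

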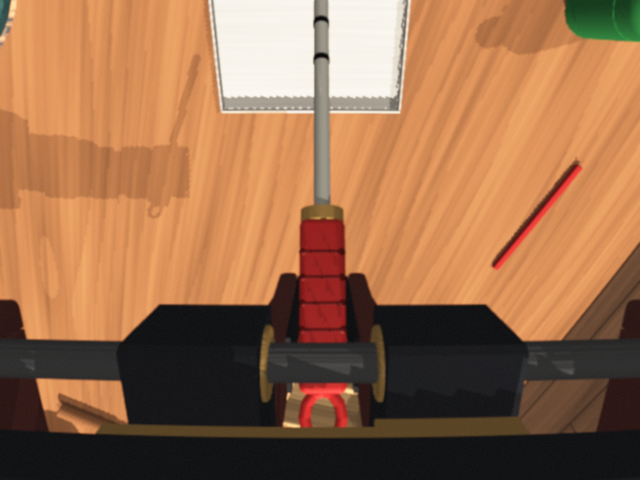

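Run:
```python
from h import *
d=np.array([.30,-.954,0]);d/=np.linalg.norm(d);m=np.array([.413,.135,.15]);e=np.cross(Z,d)
a=np.cos(np.radians(40))*d+np.sin(np.radians(40))*Z
w=np.load("wrist4.npz")
RT=Rn.from_quat(current_orientation()).as_matrix();T=np.array(current_position())
Rc=w["R"]@RT; tc=w["R"]@T+w["t"]   # cam<-tool
best=None
for pit in(20,0,-15,-25):
  for x in(.12,.16,.2,.24,.28):
    for z in(.06,.1,.14):
      for y in(.05,-.05):
        pr=np.radians(pit);s=-np.cos(pr)*d-np.sin(pr)*Z
        n,q=toolq(s,np.radians(25),-1);h=m+x*d+y*e+z*Z;P=h+.029*n
        R2=Rn.from_quat(q).as_matrix();Rw=Rc@R2.T;c={"R":Rw,"t":tc-Rw@P,"intrinsics":w["K"],"k1":float(w["k1"])}
        u1,u2=proj(c,m),proj(c,m-.06*a);dist=(Rw@m+c["t"])[2]
        tip=h+.16*s
        if 60<u1[1]<250 and 10<u2[1] and 60<u1[0]<580 and tip[2]>.17+.0:
            g=inverse_kinematics(list(P),list(q))
            clear=(np.linalg.norm(tip-m))
            if g is not None: print(pit,x,y,z,u1.round(),u2.round(),round(dist,3),round(clear,3))
```

```text
20 0.12 0.05 0.1 [248.  77.] [256.  27.] 0.249 0.074
20 0.12 -0.05 0.1 [398.  77.] [390.  27.] 0.249 0.074
20 0.12 0.05 0.14 [258.  91.] [264.  46.] 0.289 0.103
20 0.12 -0.05 0.14 [388.  91.] [381.  46.] 0.289 0.103
0 0.12 0.05 0.06 [248. 119.] [260.  91.] 0.251 0.088
0 0.12 -0.05 0.06 [398. 119.] [386.  91.] 0.251 0.088
0 0.12 0.05 0.1 [258. 145.] [267. 116.] 0.291 0.119
0 0.12 -0.05 0.1 [388. 145.] [379. 116.] 0.291 0.119
0 0.12 0.05 0.14 [265. 165.] [272. 136.] 0.33 0.154
0 0.12 -0.05 0.14 [380. 165.] [373. 136.] 0.33 0.154
0 0.16 0.05 0.06 [250.  67.] [261.  47.] 0.259 0.078
0 0.16 -0.05 0.06 [396.  67.] [384.  47.] 0.259 0.078
0 0.16 0.05 0.1 [260.  98.] [268.  76.] 0.298 0.112
0 0.16 -0.05 0.1 [386.  98.] [377.  76.] 0.298 0.112
0 0.16 0.05 0.14 [267. 123.] [274. 100.] 0.337 0.149
0 0.16 -0.05 0.14 [379. 123.] [372. 100.] 0.337 0.149
0 0.2 0.05 0.14 [268.  83.] [275.  66.] 0.345 0.154
0 0.2 -0.05 0.14 [377.  83.] [371.  66.] 0.345 0.154
-15 0.12 0.05 0.06 [254. 164.] [266. 148.] 0.276 0.118
-15 0.12 -0.05 0.06 [392. 164.] [380. 148.] 0.276 0.118
-15 0.12 0.05 0.1 [262. 194.] [2
[... 2109 characters left out ...]
0.14 [370. 189.] [364. 183.] 0.4 0.221
-25 0.24 0.05 0.06 [270. 100.] [277. 106.] 0.359 0.167
-25 0.24 -0.05 0.06 [375. 100.] [368. 106.] 0.359 0.167
-25 0.24 0.05 0.1 [274. 134.] [281. 135.] 0.391 0.199
-25 0.24 -0.05 0.1 [371. 134.] [365. 135.] 0.391 0.199
-25 0.24 0.05 0.14 [278. 163.] [283. 161.] 0.424 0.234
-25 0.24 -0.05 0.14 [367. 163.] [362. 161.] 0.424 0.234
-25 0.28 0.05 0.06 [273.  77.] [280.  86.] 0.382 0.192
-25 0.28 -0.05 0.06 [372.  77.] [365.  86.] 0.382 0.192
-25 0.28 0.05 0.1 [277. 111.] [283. 115.] 0.415 0.221
-25 0.28 -0.05 0.1 [368. 111.] [363. 115.] 0.415 0.221
-25 0.28 0.05 0.14 [280. 140.] [285. 140.] 0.447 0.253
-25 0.28 -0.05 0.14 [365. 140.] [360. 140.] 0.447 0.253
```

Run:
```python
from h import *
d=np.array([.30,-.954,0]);d/=np.linalg.norm(d);m=np.array([.413,.135,.15]);e=np.cross(Z,d)
a=np.cos(np.radians(40))*d+np.sin(np.radians(40))*Z
n,q=toolq(-d,np.radians(25),-1)
ims=[]
for i,y in enumerate((.05,-.05)):
    P=m+.16*d+y*e+.1*Z+.029*n
    (move_ptp(list(P),list(q)) if i==0 else servo_line(list(P),list(q),rate=.15))
    c=capture("wrist");W=cloud(c);np.savez(f"w5_{i}.npz",W=W,im=c["image"],R=c["R"],t=c["t"],K=c["intrinsics"],k1=c["k1"])
    u,v=proj(c,m);print(u,v)
    for x in spot_in("wrist","tube_mouth")[:2]: print("mouth",x,W[int(x["xy"][1]),int(x["xy"][0])])
    u,v=int(u),max(int(v),75); ims.append(cv2.resize(c["image"][v-75:v+75,u-50:u+50],(400,600),interpolation=2)); print("crop",u-50,v-75)
cv2.imwrite("pics/w5.png",np.hstack(ims));print(current_clock())
```

```text
260.2407898430886 96.8740751325708
mouth {'xy': [263.6, 113.7], 'conf': 0.72} [0.41804399 0.12485304 0.14495735]
crop 210 21
384.62343297368574 98.18804656848442
mouth {'xy': [380.2, 114.0], 'conf': 0.93} [0.4131616  0.12191521 0.14774266]
mouth {'xy': [321.8, 252.0], 'conf': 0.27} [ 0.4072827  -0.01433406  0.26146792]
crop 334 23
18.7
```

View pics/w5.png

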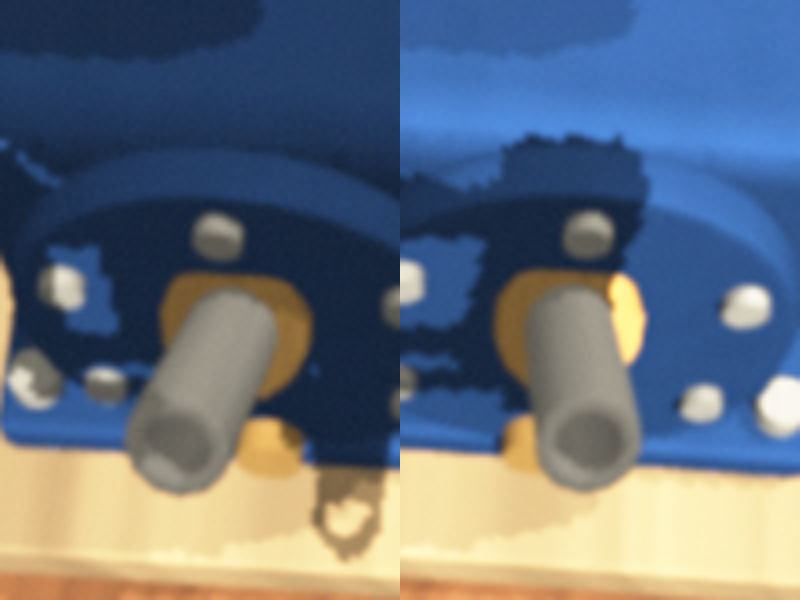

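Run:
```python
from h import *
from scipy.optimize import least_squares
cs=[];Ps=[]
for i,(u0,v0) in enumerate(((210,21),(334,23))):
    w=np.load(f"w5_{i}.npz");cs.append({"R":w["R"],"t":w["t"],"intrinsics":w["K"],"k1":float(w["k1"])})
px=[(254.6,131.4),(380.6,132.6)]
r=least_squares(lambda X:np.r_[proj(cs[0],X)-px[0],proj(cs[1],X)-px[1]],[.413,.135,.15]);m=r.x;print("mouth",m,r.fun)
for i in(0,1):
    w=np.load(f"w5_{i}.npz");W=w["W"];hsv=cv2.cvtColor(w["im"],cv2.COLOR_BGR2HSV)
    a0=np.array([.3,-.954,0]);a0=a0*.766+Z*.643
    t=(W-m)@a0;dist=np.linalg.norm((W-m)-t[...,None]*a0,axis=-1)
    k=(hsv[...,1]<60)&(dist<.016)&(t<-.004)&(t>-.06)
    print(i,k.sum());Ps.append(W[k])
P=np.vstack(Ps)
def ax(psi,el):return np.array([np.cos(el)*np.cos(psi),np.cos(el)*np.sin(psi),np.sin(el)])
def res(p,P,el=None):
    a=ax(p[2],np.radians(40) if el is None else p[3]);c=np.array([p[0],p[1],m[2]]) 
    return np.linalg.norm(np.cross(P-c,a),axis=1)-.0105
psi0=np.arctan2(-.954,.3)
for Q in(P,*Ps):
    f=least_squares(res,[m[0],m[1],psi0],args=(Q,),loss="soft_l1",f_scale=.002);print(f.x,np.degrees(f.x[2]),ax(f.x[2],0),np.std(f.fun))
f=least_squares(res,[m[0],m[1],psi0,.698],args=(P,1),loss="soft_l1",f_scale=.002);print(f.x,np.degrees(f.x[2:]))
# tray & tip-of-stick check in the picture: project model tube edges for the candidates
for i in(0,1):
    for psi in np.radians([-70,-72.5,-75]): print(i,np.degrees(psi),proj(cs[i],m-.05*ax(psi,.698)).round(1))
print(np.degrees(psi0))
```

```text
mouth [0.41786875 0.10673486 0.14767187] [-3.13527311e-05  2.30418430e-02  3.46970999e-04 -2.31032990e-02]
0 772
1 678
[ 0.41790208  0.10737071 -1.32269127] -75.78462716470814 [ 0.24556749 -0.9693795   0.        ] 0.0014997063374460088
[ 0.41952788  0.10757947 -1.27028522] -72.78198171821111 [ 0.29600845 -0.95518532  0.        ] 0.0013633827782791295
[ 0.41550552  0.10679878 -1.40914384] -80.7379945316979 [ 0.16094937 -0.98696266  0.        ] 0.0014412631809660639
[ 0.41728742  0.10911705 -1.33106122  0.73749361] [-76.26419036  42.25527154]
0 -70.0 [260.6 108.4]
0 -72.5 [262.5 108.4]
0 -75.0 [264.4 108.4]
1 -70.0 [371.7 109.5]
1 -72.5 [373.6 109.5]
1 -75.0 [375.5 109.5]
-72.54344186633313
```

```bash
cat >> h.py <<'E'
def ax(psi,el):
    psi,el=np.radians([psi,el]);return np.array([np.cos(el)*np.cos(psi),np.cos(el)*np.sin(psi),np.sin(el)])
def stat(m,a,n):
    h=np.array(current_position())-.029*n; r=h-m; L=r@a; print("L",round(L,4),"lat",(r-L*a).round(4),"F",np.round(current_force(),1),"gap",round(current_finger_gap(),4),"t",current_clock());return L
E
python3 - <<'E'
from h import *
m=np.array([.4178,.1072,.149]);a=ax(-75.5,40);n,q=toolq(-a,np.radians(25),-1);q=list(q)
P=lambda L:list(m+L*a+.029*n)
move_ptp(P(.22),q);stat(m,a,n)
servo_line(P(.168),q,rate=.08);stat(m,a,n)
hit=servo_line(P(.145),q,rate=.03,contact_N=4);L=stat(m,a,n);print(hit)
for k in("side","top"):
    c=capture(k);h=np.array(current_position())-.029*n;u,v=proj(c,m).round().astype(int);cv2.imwrite(f"pics/{k}6.png",cv2.resize(c["image"][v-38:v+37,u-50:u+50],(400,300),interpolation=2));print(k,u,v,proj(c,h-.16*a))
A=np.hstack([cv2.imread(f"pics/{k}6.png") for k in("side","top")]);cv2.imwrite("pics/both6.png",A)
E
```

```text
L 0.2188 lat [-0.0003  0.0001  0.0002] F [-0.3  0.2 -1.3] gap 0.0197 t 19.3667
L 0.1683 lat [ 0.0002  0.     -0.    ] F [ 0.2  0.2 -0.9] gap 0.0196 t 20.1667
L 0.1451 lat [0.0001 0.     0.    ] F [ 0.3 -0.5 -0.9] gap 0.0194 t 21.0833
False
side 209 221 [205.94065347 222.03159586]
top 259 308 [254.72785087 309.21882961]
```

Run:
```python
from h import *
m=np.array([.4178,.1072,.149]);a=ax(-75.5,40);n,q=toolq(-a,np.radians(25),-1);q=list(q)
P=lambda L:list(m+L*a+.029*n)
for L in(.12,.09,.06,.03):
    hit=servo_line(P(L),q,rate=.04,contact_N=6);stat(m,a,n)
    if hit: print("hit");break
c=capture("side");u,v=proj(c,m).round().astype(int);A=cv2.resize(c["image"][v-38:v+37,u-50:u+50],(400,300),interpolation=2)
cv2.imwrite("pics/ins.png",np.hstack([A,cv2.imread("pics/side6.png")]))
```

```text
L 0.12 lat [0.0001 0.0001 0.    ] F [ 0.3  0.  -1. ] gap 0.0198 t 21.9583
L 0.0901 lat [0.0001 0.0001 0.    ] F [ 0.8 -0.3 -0.2] gap 0.0193 t 22.8583
L 0.0601 lat [0.0001 0.     0.    ] F [ 0.4  0.4 -0.7] gap 0.0199 t 23.7583
L 0.0437 lat [-0.0002 -0.0004 -0.0004] F [ 0.7 -1.7 -0. ] gap 0.0193 t 24.25
hit
```

View pics/ins.png

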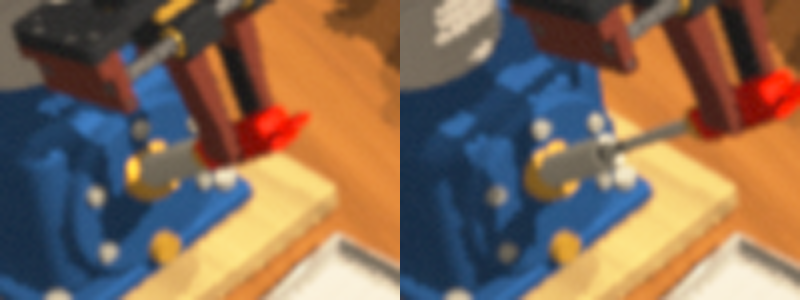

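Run:
```python
from h import *
m=np.array([.4178,.1072,.149]);a=ax(-75.5,40);n,q=toolq(-a,np.radians(25),-1);q=list(q)
P=lambda L:list(m+L*a+.029*n)
hit=servo_line(P(.028),q,rate=.02,contact_N=12);print(hit);stat(m,a,n)
sleep(.3);stat(m,a,n)
servo_line(P(.12),q,rate=.08);stat(m,a,n)
servo_line(P(.215),q,rate=.1);stat(m,a,n)
d=ax(-75.5,0);n2,q2=toolq(-d,np.radians(25),-1)
tip=np.array([.4307,.0335,.20]);h=tip+.16*d
servo_line(list(h+.029*n2),list(q2),rate=.1)
sleep(.8);T=np.array(current_position());print(T-.029*n2-h,current_finger_gap(),current_grip_force(),current_force(),np.abs(current_qvel()).max(),current_clock())
c=capture("wrist");cv2.imwrite("pics/hold_w.png",c["image"]);print(*[proj(c,h-x*d).round() for x in(0,.04,.16)])
for k in("side","top"):
    c=capture(k);W=cloud(c);np.savez(k+"7.npz",W=W,im=c["image"]);u,v=proj(c,h-.08*d).round().astype(int)
    im=c["image"].copy();cr=im[v-56:v+56,u-75:u+75];cv2.imwrite(f"pics/{k}7.png",cv2.resize(cr,(400,300),interpolation=2));print(k,u-75,v-56,*[proj(c,h-x*d).round(1) for x in(.04,.16)])
A=np.hstack([cv2.imread(f"pics/{k}7.png") for k in("side","top")]);cv2.imwrite("pics/both7.png",A)
for s in silhouettes("top","tray")[:1]:
    Q=np.load("top7.npz")["W"][s["region"]];Q=Q[Q[:,2]<.03];print(cv2.minAreaRect(Q[:,:2].astype(np.float32)))
```

```text
True
L 0.0437 lat [-0.0001 -0.0006 -0.0006] F [-0.2 -1.2  2.1] gap 0.0198 t 24.6083
L 0.0437 lat [-0.0001 -0.0006 -0.0007] F [ 2.1 -1.2  2.7] gap 0.0198 t 24.9083
L 0.1195 lat [-0.0003 -0.0002 -0.0001] F [-0.3  0.7 -1.5] gap 0.0197 t 26.0167
L 0.2144 lat [-0.0004 -0.0002 -0.0001] F [-0.3 -0.  -0.4] gap 0.02 t 27.1167
[-3.41509606e-05 -3.73821322e-05 -4.93886286e-05] 0.019926599498370706 29.999535977840424 [ 0.26356174 -0.41575212 -0.89788462] 0.001370068441822476 29.0583
[323. 299.] [323. 212.] [323.  -4.]
side 184 180 [274.6 244.6] [230.  219.6]
top 245 236 [336.8 287.7] [287.1 301.2]
((0.43191713094711304, 0.03430703282356262), (0.20340919494628906, 0.1458362340927124), 16.696002960205078)
```

```bash
python3 - <<'E'
import cv2,numpy as np
E
ls pics
```

```text
both3.png
both6.png
both7.png
hold_w.png
ins.png
side0.png
side2.png
side3.png
side3b.png
side6.png
side7.png
top0.png
top2.png
top3b.png
top6.png
top7.png
w5.png
wrist1.png
wrist2.png
wrist4.png
```

Run:
```python
from h import *
c=capture("wrist");im=c["image"];d=ax(-75.5,0);n2,q2=toolq(-d,np.radians(25),-1)
h=np.array(current_position())-.029*n2
for x in(.034,.037,.040,.043): print("x",x,"rim",proj(c,h-x*d+.010*Z).round(1),"handle top",proj(c,h-(x-.003)*d+.01*Z).round(1))
hsv=cv2.cvtColor(im,cv2.COLOR_BGR2HSV)
for v in range(194,228,2): print(v,hsv[v,322],hsv[v,310])
for v in range(5,75): 
    if hsv[v,321,2]<70: print("ring",v,end=" ")
# seated picture: where along the axis is brass / steel, side camera
d7=np.load("side7.npz");t7=np.load("top7.npz")
for k,w in(("side",d7),("top",t7)):
    g=w["im"];cc=capture(k);a,b=proj(cc,h-.165*d),proj(cc,h-.155*d)
    print(k,[(round(x,3),cv2.cvtColor(g[int(p[1])-1:int(p[1])+2,int(p[0]):int(p[0])+1],cv2.COLOR_BGR2HSV).mean((0,1)).round().tolist()) for x in np.arange(.15,.172,.002) for p in [proj(cc,h-x*d).round()]])
```

```text
x 0.034 rim [323.3 219.4] handle top [323.3 226.1]
x 0.037 rim [323.3 212.7] handle top [323.3 219.4]
x 0.04 rim [323.3 206.2] handle top [323.3 212.7]
x 0.043 rim [323.3 199.6] handle top [323.3 206.2]
194 [ 21  31 163] [ 19  11 249]
196 [ 22  30 162] [ 21  10 250]
198 [ 23  29 161] [ 20   9 251]
200 [ 21  31 163] [ 20   9 251]
202 [ 20  28 162] [ 21  10 251]
204 [ 19  49 166] [ 18  29 229]
206 [ 18 134 175] [ 17  77 156]
208 [ 18 153 177] [ 18 153 137]
210 [ 18 154 176] [ 17 151 137]
212 [ 18 152 176] [ 17 153 138]
214 [ 18 151 177] [ 18 153 138]
216 [ 18 154 174] [ 17 150 139]
218 [ 18 154 149] [ 17 156 131]
220 [  5 190 133] [  6 190 137]
222 [  0 203 172] [  1 206 171]
224 [  0 202 184] [  1 203 182]
226 [  1 204 189] [  0 202 188]
ring 18 ring 19 ring 20 ring 54 ring 55 ring 56 ring 57 side [(np.float64(0.15), [17.0, 87.0, 200.0]), (np.float64(0.152), [18.0, 74.0, 204.0]), (np.float64(0.154), [17.0, 87.0, 194.0]), (np.float64(0.156), [15.0, 93.0, 183.0]), (np.float64(0.158), [15.0, 93.0, 183.0]), (np.float64(0.16), [14.0, 141.0, 207.0]), (np.float64(0.162), [14.0, 172.0, 221.0]), (np.float64(0.164), [14.0, 172.0, 221.0]), (np.float64(0.166), [14.0, 181.0, 224.0]), (np.float64(0.168), [15.0, 177.0, 227.0]), (np.float64(0.17), [16.0, 169.0, 232.0])]
top [(np.float64(0.15), [21.0, 33.0, 176.0]), (np.float64(0.152), [20.0, 36.0, 147.0]), (np.float64(0.154), [20.0, 36.0, 146.0]), (np.float64(0.156), [20.0, 40.0, 127.0]), (np.float64(0.158), [20.0, 39.0, 125.0]), (np.float64(0.16), [19.0, 41.0, 126.0]), (np.float64(0.162), [20.0, 33.0, 166.0]), (np.float64(0.164), [18.0, 31.0, 188.0]), (np.float64(0.166), [18.0, 31.0, 188.0]), (np.float64(0.168), [19.0, 30.0, 189.0]), (np.float64(0.17), [18.0, 29.0, 191.0])]
```

View pics/both7.png

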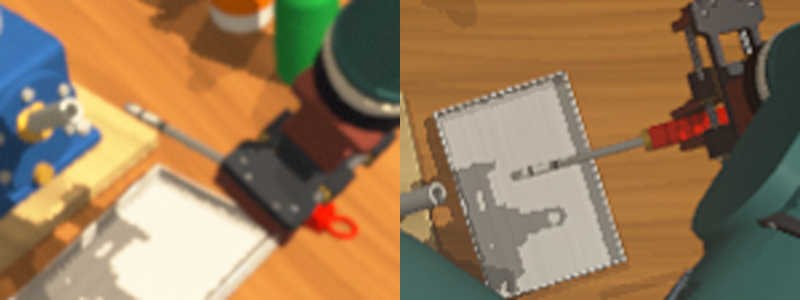

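```bash
python3 -c "
from bench import *
print(current_finger_gap(),current_grip_force(),current_clock());print(close_job())"
```

```text
0.019515281387403473 29.9996218085289 29.4083
the job is handed in; nothing more can be done
None
```

The job is handed in at 29.4 s: the dipstick went down the tube to a hard stop, came right out, and is now held level and still with its tip about 0.18 m above the tray. I read that stop as the collar seating on the mouth. It came about 4 mm short of my camera estimate of the mouth, and I put that down to depth error in that measurement. The first grasp closed empty and was redone; the tray measured unmoved, the other bench items weren't re-measured, and no contact with them was seen.

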